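Ease the vent wedge out and shut the proving cupboard

TASK

The heavy glazed front of the proving cupboard is propped ajar on a wooden wedge, and the risen loaves inside must not be jolted. Work the wedge straight back out in small tugs, letting the front settle after each one, so that it comes down gently and never drops, and lay the wedge in the dark wooden tray beside the clothes pegs. Once the front is fully down, slide the bolt on its left all the way across to lock it, and leave everything else where it stands.

Things in the scene. Friction and masses are not known exactly. Their poses are not given: they have to be found in the camera images.
- cupboard: Wooden proving cupboard, fixed, 235 deep x 390 wide x 300 mm high; origin under the centre of its base, on the worktop; x to its back, y to its left as seen from the robot, z up. Its front face is the plane x = -0.1175 m, two 60 mm wide stiles with the sliding front between them. Floor board 22 mm thick, ending at that plane. The top, from 282 mm up, overhangs that plane by 30 mm
- front (a joint): Height of the sliding front above fully down, m: 0 = down on its stops, about 0.0175 at the start, stop at 0.030. Wood-framed glass panel, about 1.3 kg, free to fall; its bottom edge rests on the wedge. Fully down, that edge is 4 mm above the floor board, so the wedge's thin edge still fits under it
- wedge: Loose pale wooden wedge, 0.11 kg, 120 long x 40 wide, 34 mm thick at the butt end, 4 mm at the thin edge; origin in the middle of its flat underside, x along it to the thin edge, z up. It lies on the floor board, thin edge some 70 mm past the front's face, butt end about 42 mm out of the cupboard toward the robot. Pulling takes 8 to 18 N; 10 mm of pull lets the front down 2.5 mm
- sill_front (a point): On the cupboard's floor board, middle of its width, straight below the sliding front's outer face (8 mm behind the stiles' face). That face stands upright over the wedge, with a finger lift 94 mm above the worktop that stands 2 mm out before the stiles: a gripper pointing straight down has no room at the wedge, so lean the hand back toward the robot by about 40 degrees
- wedge_grip (a point): Where to grip the wedge across its 40 mm width: on its centre line, 15 mm from the thick end, 17 mm above its underside
- wedge_tip (a point): Middle of the wedge's thin edge, 2 mm above its underside
- bolt (a joint): How far the barrel bolt is slid across, m: 0 = withdrawn, 0.026 = fully across (locked through the staple on the front). It slides along the cupboard's -y (toward the cupboard's middle), takes about 2 N and stays where it is left
- bolt_knob (a point): Middle of the bolt's brass knob, 14 mm in diameter, standing straight out from the left stile on an 8 mm thick stem: the knob reaches from 23 to 39 mm before the stile, this point is 31 mm before it and 66 mm above the worktop. The bolt's barrel, 13 mm proud of the stile, begins 33 mm to its right; to its left the stile ends after 7 mm
- tray: Open tray of dark wood, fixed, 150 (its x) x 220 (its y) x 26 mm high, walls and bottom 7 mm; origin under its centre, on the worktop
- tray_in (a point): Centre of the tray's inner floor, axes as the tray's. Two clothes pegs lie across it, along its x, at its +y end (all beyond y = 45 mm); the rest is free
- peg_a: Wooden clothes peg in the tray, 72 x 15 x 12 mm
- peg_b: Green clothes peg in the tray, 72 x 15 x 12 mm
- cutter_big: Round steel dough cutter, 74 mm wide, 32 mm high, loose; leave alone
- cutter_small: Round steel dough cutter, 59 mm wide, 30 mm high, loose; leave alone
- mug: White dotted mug, 78 mm wide, 93 mm high, loose; leave alone
- yeast: White tub with grey lid, 72 mm wide, 81 mm high, loose; leave alone
- candle: Tea light, 38 mm wide, 15 mm high, loose; leave alone
There are look-alikes about, which are no part of the job. Of the things that look like the wedge, the larger one is meant.

How it is judged:
By the outcome, as a careful person would: the job done as asked, in the order asked, and still so for the second after the job is handed in, with the robot touching nothing.
It also fails if it takes over 51 s, if anything falls off the work surface, if the arm or the gripper's body presses on something with over 40 N, if the wrist force passes 120 N, or if a joint passes its speed limit or range.

ROBOT

A 6-joint arm with a two-finger parallel gripper is mounted at the origin on a cart in front of the work surface, level with it; the furniture and walls round the work are solid. World frame = base frame: x ahead of the robot, y to its left, z up, the work surface at z = 0. Lengths are in mm, angles in rad, forces in N, time in s.
With the tool pointing down it reaches from about 250 to 725 mm from the base axis. Payload 4 kg.
Tool frame: the origin (TCP) lies between the finger pads; the fingertips stand 19 mm ahead of it and the grasp point (between the pads) is the TCP (r.tips_ahead is the z of the fingertips in the tool frame, in mm); z points along the fingers, y is the line along which they close (so a half turn about z gives the same grasp; the last joint's range is limited). The gripper opens to 85 mm and grips with 20 to 120 N. Pads are 22 mm wide; open, the fingers measure 114 mm over their backs; the gripper's body (76 mm by 85 mm) begins 54 mm behind the grasp point. The pads swing forward as they close: fully open they stand 13 mm farther back than shut.
Start: joints at [1.109, 0.241, 0.005, 1.335, 0, 1.571], TCP at [222.778, 447.626, 250.306] pointing down, gripper open.
Joint ranges: [-2.72, 2.72], [-1.05, 1.87], [-1.09, 1.28], [-1.99, 2.15], [-1.42, 1.44], [-3.14, 3.14]. Speed limits (rad/s): [2.79, 2.79, 3.14, 3.14, 3.14, 3.14].

INTERFACE

Orientations are given as a unit quaternion [x, y, z, w].
In Python, from bench import r gives the robot as it stands.
- The arm moves only by the tool send_rows, never from a script. Its argument "series" is a list of rows, each a list of 4 numbers: the shift along the tool's x, y, z in m, then the turn about the tool's z in rad. In form: [[tx, ty, tz, yaw], ...]. A call has 1 to 5 rows; each row shifts and turns the commanded pose from where the row before left it, along the tool's axes as they then stand; what a row does not reach is not made up. A row lasts 1/12 s, in which the tool goes at most 41.7 mm and 7.16 degrees, less where a joint would pass 70% of its speed; a pose out of reach is approached as far as the arm can. A call is refused whole if a number of a shift passes 0.0417 or a number of a turn 0.125, either way. A call with a gripper value outside its range is refused whole. "jaw" is the closure, from -1 (fully open) to 1 (shut), set as the call begins (left out, the last holds). The fingers move at their own pace and stop on an object; "newtons" is the grip in N (left out, the last holds). Time passes only in rows, so rows that do not move let the fingers close. It gives the time, the measured TCP pose, the force, the opening and the grip force at its end, in the units of the state.
- r.read_state(): the state, without advancing time (a new reading comes with each control period).
- r.get_image(name): name is "scene" or "top" or "wrist"; returns the picture (480x640x3 uint8, red, green, blue); there is no depth.
- r.camera_params(name): a dict with "fx", "fy", "cx", "cy" (pixels), "rvec" (rotation vector, rad) and "tvec" (3), from world to camera coordinates, as OpenCV has them; the wrist camera has in their place "hand_eye" (4x4, takes a point from camera to tool coordinates, whose origin is the TCP and whose axes are the flange's). Camera axes: x right, y down, z forward; pixel columns grow to the right and rows downward; lengths in mm; the calibration is good to about 2 mm. A picture is of the moment at which its call begins: read the wrist's pose just before it. camera_params takes no time and is no camera call.
- r.hand_in(): hands the job in; it is judged then, once.
Trained networks look in the newest picture that a camera, given by its name, has taken for a name from the list of things; names that differ only in an ending like _2 or _b are one class to them, and where a whole thing is asked for, a point or a joint stands for the part that bears it (a point fixed in the world has none). Each returns a list of dicts, best first, with "p" (0 to 1); they miss things now and then, are a little off and sometimes report something else, mostly with a low value. They report only what shows in the picture. A call takes as long as a camera call. They do not tell look-alikes from the thing itself.
- r.recognise(name, camera): "xyz" ([x, y, z] in mm, in the coordinates of the camera as it stood for that picture, good to about 4 mm: the middle of the surface that is visible of it).
The state is a dict: "time_s": time; "joint_pos": joint angles; "dq": joint speeds; "tau": joint torques, N m; "tcp_pos": TCP position; "eef_rot": TCP orientation; "force": force on the tool from outside, world axes, zero at the start; "torque": the same for the moment, N m; "gripper_width": finger opening in mm; "finger_force": force on a finger pad.
Only numpy, scipy, OpenCV 4.12 (cv2) and the standard library are available. Lean on these libraries where they do the work, as an engineer would, in place of code of your own. Each camera call takes 0.05 s, during which the arm holds its last target. There are 200 camera calls.

## Working session

There is one attempt and no reset: what is moved stays moved. The work goes in short steps, Python scripts to look and compute and a tool call to move; the robot and the scene stay as the last step left them, time stands still between calls to the robot, and variables do not carry over. Pictures are saved under pics/ and viewed, at most 10 in all, crops included, and the job is handed in when it is done.

Besides the shell and the picture viewer there is one more tool, called after ">>>" by a JSON object that holds its "api" and its "payload", one argument or row to a line. send_rows: Moves the arm, as the interface text tells. Its arguments: {"type":"object","properties":{"series":{"type":"array","items":{"type":"array","items":{"type":"number"}}},"jaw":{"type":"number"},"newtons":{"type":"number"}},"required":["series"]}

```bash
mkdir -p pics; ls; cat > h.py <<'E'
import numpy as np, cv2
from scipy.spatial.transform import Rotation as R
from bench import r
def shot(cam,fn=None):
    im=r.get_image(cam)
    if fn: cv2.imwrite('pics/'+fn,im[:,:,::-1])
    return im
def cam2w(cam,p):
    c=r.camera_params(cam); p=np.array(p,float)
    if 'hand_eye' in c:
        s=r.read_state(); q=np.array(c['hand_eye'])@np.r_[p,1]
        return R.from_quat(s['eef_rot']).apply(q[:3])+s['tcp_pos']
    return R.from_rotvec(np.ravel(c['rvec'])).inv().apply(p-np.ravel(c['tvec']))
def proj(cam,P):
    c=r.camera_params(cam);K=np.array([[c['fx'],0,c['cx']],[0,c['fy'],c['cy']],[0,0,1.]])
    return cv2.projectPoints(np.array(P,float).reshape(-1,1,3),np.ravel(c['rvec']),np.ravel(c['tvec']),K,None)[0].reshape(-1,2)
E
python3 - <<'E'
from h import *
np.set_printoptions(precision=1,suppress=True)
s=r.read_state();print(s)
for cam in ['scene','top']:
    shot(cam,cam+'1.png')
    for n in ['cupboard','wedge','wedge_grip','wedge_tip','bolt_knob','tray','tray_in','sill_front','mug','yeast','cutter_big','peg_a']:
        print(cam,n,[(round(d['p'],2),cam2w(cam,d['xyz'])) for d in r.recognise(n,cam)][:3])
print(r.read_state()['time_s'])
E
```

```text
pics
{'time_s': 0.0, 'joint_pos': array([ 1.1,  0.2,  0. ,  1.3, -0. ,  1.6]), 'dq': array([ 0.,  0.,  0.,  0.,  0., -0.]), 'tau': array([  0. , -37.2,  25.2,   0. ,   0. ,  -0. ]), 'tcp_pos': array([222.5, 447.1, 249.4]), 'eef_rot': array([ 0.2,  1. , -0. , -0. ]), 'force': array([0.5, 0.3, 0.1]), 'torque': array([ 0. ,  0.1, -0. ]), 'finger_force': 0.0, 'gripper_width': 85.37477717085794}
scene cupboard [(0.64, array([ 609.7, -164.5,  247.9]))]
scene wedge [(0.83, array([ 552.9, -126.5,   50.4])), (0.56, array([ 462. , -225.7,   14.4]))]
scene wedge_grip [(0.65, array([ 557.3, -130.9,   48.9])), (0.5, array([ 462.1, -224.9,   11.8]))]
scene wedge_tip [(0.63, array([ 466.2, -227.9,   11.7])), (0.61, array([ 559.8, -127.2,   44.9]))]
scene bolt_knob [(0.61, array([602.7,  31.8,  69.5]))]
scene tray [(0.72, array([404.1, 248.9,  14.6]))]
scene tray_in [(0.58, array([404.4, 252. ,   2.4]))]
scene sill_front [(0.89, array([ 612.1, -167.5,  251.3]))]
scene mug [(0.31, array([ 553.4, -130.4,   48.8]))]
scene yeast [(0.69, array([ 539.9, -486.5,   67.9])), (0.36, array([403.2, 249.1,  11.5
[... 177 characters left out ...]
8.9,  14.4]))]
top cupboard []
top wedge [(0.55, array([ 565.1, -128. ,   47.7])), (0.43, array([ 471.5, -229.2,   13.1]))]
top wedge_grip [(0.56, array([ 564.2, -125.1,   47. ])), (0.46, array([ 466.3, -230.1,   11.1]))]
top wedge_tip [(0.65, array([ 472.7, -226.8,   11.5])), (0.52, array([ 564. , -123. ,   48.2]))]
top bolt_knob []
top tray [(0.6, array([428.5, 167.5,   4.9])), (0.4, array([ 562.2, -126.4,   45.4]))]
top tray_in [(0.9, array([424.8, 165.6,   4.4]))]
top sill_front []
top mug [(0.53, array([322.1, 536.7,  42. ])), (0.31, array([601.8,  30.8,  70.7]))]
top yeast [(0.95, array([ 546.6, -484.1,   78. ]))]
top cutter_big [(0.8, array([ 423.6, -382.1,   17.9]))]
top peg_a []
1.3
```

View pics/scene1.png

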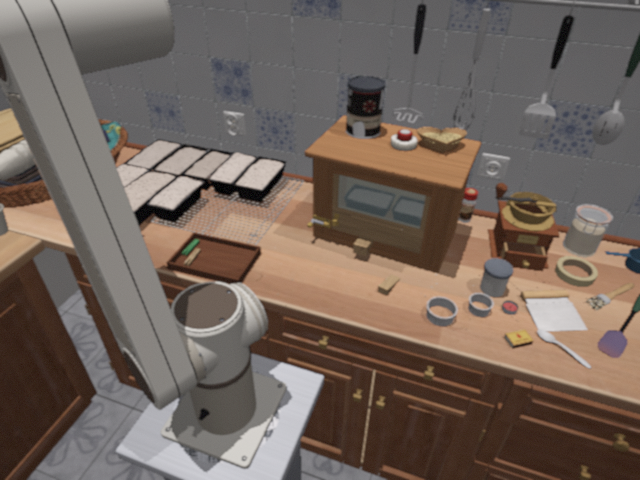

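View pics/top1.png

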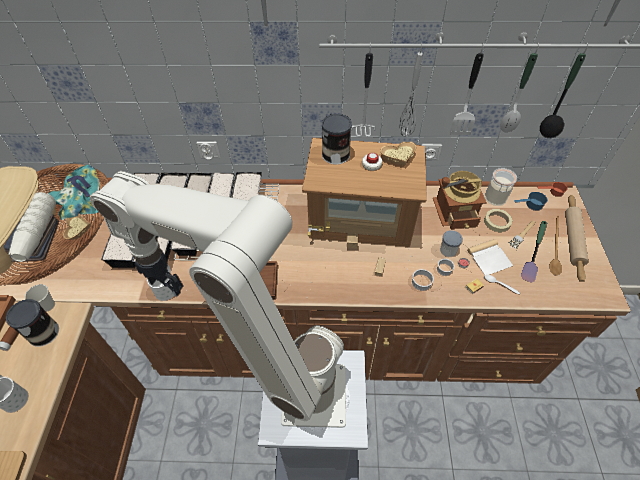

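```bash
python3 - <<'E'
import cv2,numpy as np
a=cv2.imread('pics/scene1.png')[110:300,290:490]; b=cv2.imread('pics/top1.png')[130:300,290:440]
a=cv2.resize(a,None,fx=3,fy=3,interpolation=2)[:, :480] if 0 else cv2.resize(a,(400,380),interpolation=2)
b=cv2.resize(b,(390,442),interpolation=2)
o=np.zeros((442,790,3),np.uint8);o[:380,:400]=a;o[:,400:]=b
cv2.imwrite('pics/c1.png',o)
E
```

```text
(no output)
```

View pics/c1.png

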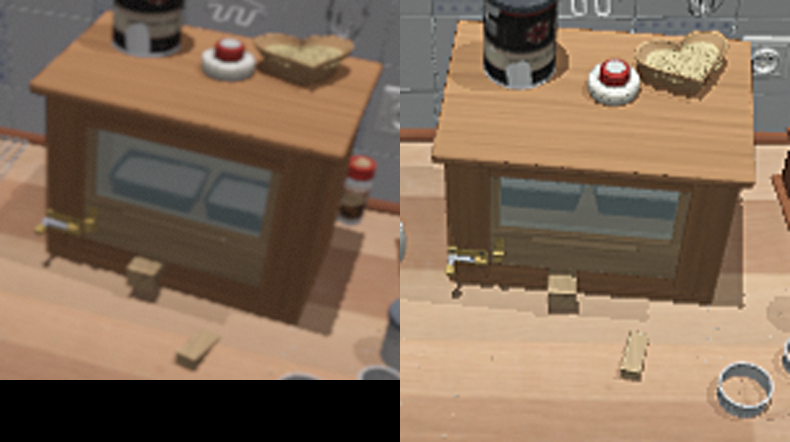

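```bash
python3 - <<'E'
from h import *
from scipy.optimize import least_squares
M=[[-147.5,195,300],[-147.5,-195,300],[117.5,-195,300],[117.5,195,300],[-117.5,195,0],[-117.5,-195,0],[-148.5,188+0,66]]
obs={'scene':[[306.5,155],[466,186],[480.5,142.5],[346,119],[313.5,241],[436,270]],
'top':[[303.5,189.6],[425.8,199.6],[424.6,145.4],[311,139],[308.5,240.4],[409.2,246.2]]}
def W(p,m): return R.from_euler('z',p[2]).apply(np.array(m,float))+[p[0],p[1],0]
def f(p): return np.concatenate([(proj(c,W(p,M[:6]))-obs[c]).ravel() for c in obs])
s=least_squares(f,[750,-150,0],loss='soft_l1',x_scale=[100,100,.1])
np.set_printoptions(precision=1,suppress=True)
print(s.x,np.degrees(s.x[2]),f(s.x).reshape(-1,2))
print('knob',W(s.x,[-148.5,188,66]),'sill',W(s.x,[-109.5,0,22]), 'grip', W(s.x,[-117.5-42+15,0,39]))
i=R.from_euler('z',-s.x[2])
for q in ([557,-128,48],[602,31.5,70]): print(i.apply(np.array(q)-[s.x[0],s.x[1],0]))
print(R.from_quat(r.read_state()['eef_rot']).as_matrix(), r.camera_params('wrist'))
E
```

```text
[ 706.2 -167.8   -0.1] -4.135414186869417 [[ 2.3 -1.2]
 [-5.9  0.7]
 [-2.8 -1.4]
 [-0.3 -2.1]
 [-0.3 -2.7]
 [ 4.7  4.3]
 [ 2.4  2.1]
 [-1.4 -0.5]
 [-3.5  0.1]
 [ 3.   0.7]
 [ 0.6 -0.4]
 [ 1.4  0.9]]
knob [571.7  30.5  66. ] sill [ 597.  -159.9   22. ] grip [ 562.1 -157.3   39. ]
[-151.7   28.9   48. ]
[-118.3  191.2   70. ]
[[-0.9  0.4  0. ]
 [ 0.4  0.9  0. ]
 [-0.   0.  -1. ]] {'fx': 367.8095415850987, 'fy': 367.8095415850987, 'cx': 322.6766048116927, 'cy': 240.69828392498832, 'hand_eye': array([[  -0. ,   -1. ,   -0.3,   69.2],
       [   1. ,   -0. ,    0. ,    1.1],
       [  -0. ,   -0.3,    1. , -123.3],
       [   0. ,    0. ,    0. ,    1. ]])}
```

The overview pictures show the cupboard with its knob at scene pixel (315,222), the large wedge at (361,247) and the tray at (215,257). The smaller look-alike lies at (388,285). I'll move to a clear central spot high up first.

>>> {"api": "send_rows", "payload": {
  "series": [
    [-0.028, -0.022, -0.0133, 0],
    [-0.028, -0.022, -0.0133, 0],
    [-0.028, -0.022, -0.0133, 0],
    [-0.028, -0.022, -0.0133, 0],
    [-0.028, -0.022, -0.0133, 0]
  ]
}}

```text
time_s: 1.72
tcp_pos: [299.3, 285.3, 317.5]
eef_rot: [0.228, 0.974, 0.0, 0.0]
force: [1.4, 0.6, -0.7]
gripper_width: 85.5
finger_force: 0.0
```

>>> {"api": "send_rows", "payload": {
  "series": [
    [-0.028, -0.022, -0.0133, 0],
    [-0.028, -0.022, -0.0133, 0],
    [-0.028, -0.022, -0.0133, 0],
    [-0.028, -0.022, -0.0133, 0],
    [-0.028, -0.022, -0.0133, 0]
  ]
}}

```text
time_s: 2.13
tcp_pos: [375.7, 124.2, 384.3]
eef_rot: [0.229, 0.973, 0.0, 0.0]
force: [1.0, 1.3, -0.3]
gripper_width: 85.6
finger_force: 0.0
```

>>> {"api": "send_rows", "payload": {
  "series": [
    [-0.028, -0.022, -0.0133, 0],
    [-0.028, -0.022, -0.0133, 0],
    [-0.028, -0.022, -0.0133, 0],
    [-0.028, -0.022, -0.0133, 0],
    [-0.028, -0.022, -0.0133, 0]
  ]
}}

```text
time_s: 2.55
tcp_pos: [452.0, -36.7, 450.7]
eef_rot: [0.229, 0.973, 0.0, 0.0]
force: [0.4, -0.4, 0.6]
gripper_width: 85.5
finger_force: 0.0
```

>>> {"api": "send_rows", "payload": {
  "series": [
    [0, 0, 0, -0.078],
    [0, 0, 0, -0.078],
    [0, 0, 0, -0.078],
    [0, 0, 0, -0.078],
    [0, 0, 0, -0.078]
  ]
}}

```text
time_s: 2.97
tcp_pos: [451.8, -35.2, 449.8]
eef_rot: [0.034, 0.999, 0.0, -0.0]
force: [-0.4, 0.4, -0.0]
gripper_width: 85.3
finger_force: 0.0
```

```bash
python3 - <<'E'
from h import *
np.set_printoptions(precision=1,suppress=True)
shot('wrist','w1.png')
print(r.read_state()['joint_pos'].round(3))
for n in ['wedge_grip','bolt_knob','sill_front','tray_in']:
    print(n,[(round(d['p'],2),cam2w('wrist',d['xyz'])) for d in r.recognise(n,'wrist')][:3])
E
```

```text
[-0.1  0.2  0.4  1.8  0.  -0. ]
wedge_grip [(0.98, array([ 569.5, -121.4,   45.5])), (0.59, array([ 474.4, -225.9,   12.8])), (0.29, array([598.3,  31.6,  71.5]))]
bolt_knob [(0.65, array([600.4,  33.6,  70. ])), (0.61, array([426. , 348.8,  16.3]))]
sill_front [(0.86, array([ 598. , -107.8,  211.1])), (0.43, array([ 499. , -535.6,    8.5]))]
tray_in [(0.9, array([402.2, 255.4,   5.9])), (0.32, array([ 596.5, -108.8,  213.3]))]
```

View pics/w1.png

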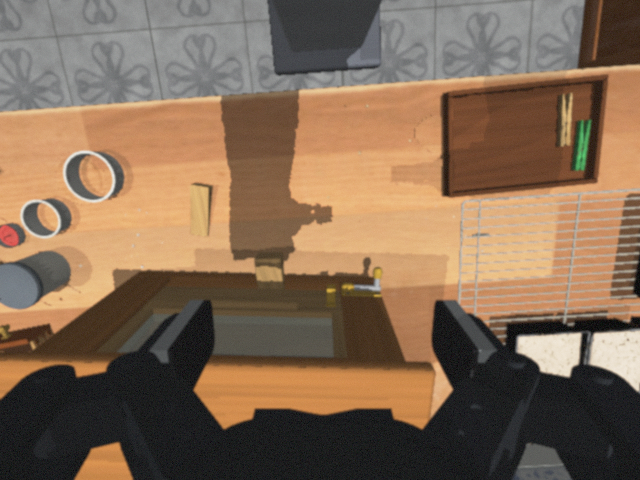

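The wrist view shows the wedge butt at (270,270), the bolt at (330–378,285), the tray at (525,135), and the cupboard's top edge running from (0,360) to (433,365). Now I'll back-project those pixels.

```bash
cat >> h.py <<'E'
def bp(u,v,z,s=None):
    c=r.camera_params('wrist'); s=s or r.read_state(); H=np.array(c['hand_eye']); Rt=R.from_quat(s['eef_rot'])
    d=Rt.apply(H[:3,:3]@[(u-c['cx'])/c['fx'],(v-c['cy'])/c['fy'],1]); o=Rt.apply(H[:3,3])+s['tcp_pos']
    return o+d*(z-o[2])/d[2]
E
python3 - <<'E'
from h import *
np.set_printoptions(precision=1,suppress=True)
import cv2
im=cv2.imread('pics/w1.png')
# overhang top edge: find rows of strong change in columns
g=cv2.cvtColor(im,6).astype(float)
for u in (5,30,60,225,300,380,400,425):
    col=np.abs(np.gradient(cv2.GaussianBlur(g,(5,5),0)[:,u])); v=340+np.argmax(col[340:385]); print(u,v,bp(u,v,300))
for p in [(434,365,300),(256,262,56),(284,262,56),(378,270,66),(378,292,66)]: print(p,bp(*p))
for p in [(450,95,26),(605,77,26),(602,185,26),(446,195,26)]: print('tray',bp(*p))
print(r.read_state()['joint_pos'])
E
```

```text
5 360 [ 545.9 -311.5  300. ]
30 373 [ 560. -294.  300.]
60 364 [ 553.2 -265.9  300. ]
225 365 [ 564.6 -125.7  300. ]
300 368 [572.2 -62.1 300. ]
380 368 [577.3   6.2 300. ]
400 369 [579.5  23.3 300. ]
425 361 [573.2  44.6 300. ]
(434, 365, 300) [577.7  52.3 300. ]
(256, 262, 56) [ 555.3 -140.6   56. ]
(284, 262, 56) [558.4 -99.1  56. ]
(378, 270, 66) [577.5  38.5  66. ]
(378, 292, 66) [612.5  37.3  66. ]
tray [341.3 152.   26. ]
tray [333.8 363.9  26. ]
tray [483.2 379.5  26. ]
tray [481.1 149.   26. ]
[-0.1  0.2  0.4  1.8  0.  -0. ]
```

>>> {"api": "send_rows", "payload": {
  "series": [
    [-0.035, 0, -0.01, 0],
    [-0.035, 0, -0.01, 0],
    [-0.035, 0, -0.01, 0],
    [-0.035, 0, -0.01, 0],
    [-0.035, 0, -0.01, 0]
  ]
}}

```text
time_s: 3.63
tcp_pos: [623.5, -47.2, 484.3]
eef_rot: [0.036, 0.999, -0.001, 0.021]
force: [-11.8, 1.1, 3.0]
gripper_width: 85.4
finger_force: 0.0
```

>>> {"api": "send_rows", "payload": {
  "series": [
    [-0.03, 0, -0.02, 0],
    [-0.03, 0, -0.02, 0],
    [-0.03, 0, -0.02, 0],
    [-0.03, 0, -0.02, 0],
    [-0.03, 0, -0.02, 0]
  ]
}}

```text
time_s: 4.05
tcp_pos: [617.6, -46.3, 507.6]
eef_rot: [0.036, 0.998, -0.002, 0.043]
force: [-0.5, 0.0, 0.1]
gripper_width: 85.5
finger_force: 0.0
```

Pushing against the reach limit leans the hand outward, and the lean stays. That's the direction I need, so I'll continue.

>>> {"api": "send_rows", "payload": {
  "series": [
    [-0.041, 0, 0, 0],
    [-0.041, 0, 0, 0],
    [-0.041, 0, 0, 0],
    [-0.041, 0, 0, 0],
    [-0.041, 0, 0, 0]
  ]
}}

```text
time_s: 4.47
tcp_pos: [632.3, -46.9, 470.0]
eef_rot: [0.036, 0.999, -0.001, 0.012]
force: [0.0, -0.3, -0.0]
gripper_width: 85.5
finger_force: 0.0
```

>>> {"api": "send_rows", "payload": {
  "series": [
    [0, 0, -0.041, 0],
    [0, 0, -0.041, 0],
    [0, 0, -0.041, 0],
    [0, 0, -0.041, 0],
    [0, 0, -0.041, 0]
  ]
}}

```text
time_s: 4.88
tcp_pos: [587.8, -43.6, 568.4]
eef_rot: [0.036, 0.995, -0.004, 0.093]
force: [-0.2, -0.8, 0.8]
gripper_width: 85.5
finger_force: 0.0
```

>>> {"api": "send_rows", "payload": {
  "series": [
    [0, 0, -0.041, 0],
    [0, 0, -0.041, 0],
    [0, 0, -0.041, 0],
    [0, 0, -0.041, 0],
    [0, 0, -0.041, 0]
  ]
}}

```text
time_s: 5.3
tcp_pos: [528.3, -39.2, 658.0]
eef_rot: [0.035, 0.984, -0.007, 0.172]
force: [1.6, 0.5, 0.8]
gripper_width: 85.4
finger_force: 0.0
```

>>> {"api": "send_rows", "payload": {
  "series": [
    [0, 0, -0.041, 0],
    [0, 0, -0.041, 0],
    [0, 0, -0.041, 0],
    [0, 0, -0.041, 0],
    [0, 0, -0.041, 0]
  ]
}}

```text
time_s: 5.72
tcp_pos: [455.5, -33.8, 736.8]
eef_rot: [0.035, 0.968, -0.01, 0.25]
force: [-0.7, 1.0, 0.9]
gripper_width: 85.6
finger_force: 0.0
```

```bash
python3 -c "
from h import *
print(r.read_state()['joint_pos'].round(3))"
```

```text
[-7.400e-02  1.910e-01  1.275e+00  2.149e+00 -0.000e+00 -2.000e-03]
```

>>> {"api": "send_rows", "payload": {
  "series": [
    [0.012, 0, -0.038, 0],
    [0.012, 0, -0.038, 0],
    [0.012, 0, -0.038, 0],
    [0.012, 0, -0.038, 0],
    [0.012, 0, -0.038, 0]
  ]
}}

```text
time_s: 6.13
tcp_pos: [368.0, -27.4, 805.2]
eef_rot: [0.034, 0.944, -0.013, 0.329]
force: [0.1, -0.2, 0.7]
gripper_width: 85.8
finger_force: 0.0
```

```bash
python3 -c "
from h import *
print(r.read_state()['joint_pos'].round(3))"
```

```text
[-0.075  0.026  1.275  2.149  0.    -0.003]
```

```bash
cat >> h.py <<'E'
def to(P,s=None):
    s=s or r.read_state(); return R.from_quat(s['eef_rot']).inv().apply(np.array(P,float)-s['tcp_pos'])
E
python3 - <<'E'
from h import *
s=r.read_state(); M=R.from_quat(s['eef_rot']).as_matrix();print(M.round(3))
g=np.array([569,-121,40.]); a=g-110*M[:,2]; print(a,to(a),np.linalg.norm(to(a)))
E
```

```text
[[-0.782  0.072  0.619]
 [ 0.056  0.997 -0.046]
 [-0.621 -0.002 -0.784]]
[ 500.87757318 -115.93093496  126.21855684] [312.82351411 -77.63354773 618.51405793] 697.4562054892243
```

>>> {"api": "send_rows", "payload": {
  "series": [
    [0.0174, -0.0043, 0.0344, 0],
    [0.0174, -0.0043, 0.0344, 0],
    [0.0174, -0.0043, 0.0344, 0],
    [0.0174, -0.0043, 0.0344, 0],
    [0.0174, -0.0043, 0.0344, 0]
  ]
}}

```text
time_s: 6.55
tcp_pos: [399.5, -47.1, 658.7]
eef_rot: [0.034, 0.944, -0.013, 0.329]
force: [1.4, 0.0, 0.5]
gripper_width: 85.6
finger_force: 0.0
```

>>> {"api": "send_rows", "payload": {
  "series": [
    [0.0174, -0.0043, 0.0344, 0],
    [0.0174, -0.0043, 0.0344, 0],
    [0.0174, -0.0043, 0.0344, 0],
    [0.0174, -0.0043, 0.0344, 0],
    [0.0174, -0.0043, 0.0344, 0]
  ]
}}

```text
time_s: 6.97
tcp_pos: [436.1, -71.7, 469.2]
eef_rot: [0.034, 0.944, -0.012, 0.328]
force: [0.0, -0.9, 0.6]
gripper_width: 85.3
finger_force: 0.0
```

>>> {"api": "send_rows", "payload": {
  "series": [
    [0.0174, -0.0043, 0.0344, 0],
    [0.0174, -0.0043, 0.0344, 0],
    [0.0174, -0.0043, 0.0344, 0],
    [0.0174, -0.0043, 0.0344, 0]
  ]
}}

```text
time_s: 7.3
tcp_pos: [465.4, -91.3, 318.4]
eef_rot: [0.034, 0.944, -0.013, 0.328]
force: [0.5, -1.0, 0.5]
gripper_width: 85.2
finger_force: 0.0
```

```bash
python3 - <<'E'
from h import *
np.set_printoptions(precision=3,suppress=True)
s=r.read_state();print(s['joint_pos'],s['tcp_pos'],s['eef_rot'])
shot('wrist','w2.png')
for n in ['wedge_grip','bolt_knob','sill_front']:
    print(n,[(round(d['p'],2),cam2w('wrist',d['xyz'])) for d in r.recognise(n,'wrist')][:3])
E
```

```text
[-0.264 -0.294 -0.549  0.656  0.117 -0.152] [465.384 -91.273 318.394] [ 0.034  0.944 -0.013  0.328]
wedge_grip [(0.93, array([ 475.556, -228.86 ,   -2.034])), (0.73, array([ 550.295, -119.65 ,   30.666]))]
bolt_knob [(0.89, array([594.851,  33.299,  64.939]))]
sill_front [(0.7, array([ 601.056, -144.658,  196.067]))]
```

View pics/w2.png

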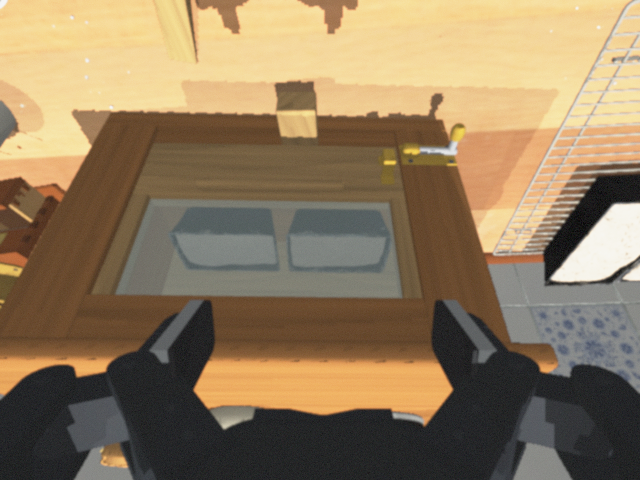

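```bash
python3 - <<'E'
from h import *
np.set_printoptions(precision=1,suppress=True)
import cv2
for p in [(277,107,56),(316,109,56),(277,82,22),(315,82,22),(108,113,0),(440,124,0),(460,130,66),(455,155,66)]: print(p,bp(*p))
im=cv2.imread('pics/w2.png')[60:180,90:490]; cv2.imwrite('pics/c2.png',cv2.resize(im,(800,240),interpolation=2))
g=cv2.imread('pics/w1.png')[225:315,200:400]; cv2.imwrite('pics/c2.png',np.vstack([cv2.resize(im,(800,240),interpolation=2),cv2.resize(g,(800,360),interpolation=2)]))
M=R.from_quat(r.read_state()['eef_rot']).as_matrix(); g=np.array([569,-121,40.]); print(to(g-110*M[:,2]),to(g-60*M[:,2]))
E
```

```text
(277, 107, 56) [ 547.1 -141.1   56. ]
(316, 109, 56) [ 552.1 -103.1   56. ]
(277, 82, 22) [ 541.  -142.5   22. ]
(315, 82, 22) [ 543.8 -103.8   22. ]
(108, 113, 0) [ 577.9 -350.6    0. ]
(440, 124, 0) [621.5  40.1   0. ]
(460, 130, 66) [579.8  40.3  66. ]
(455, 155, 66) [612.5  42.3  66. ]
[ 90.4 -22.1 175.2] [ 90.4 -22.1 225.2]
```

View pics/c2.png

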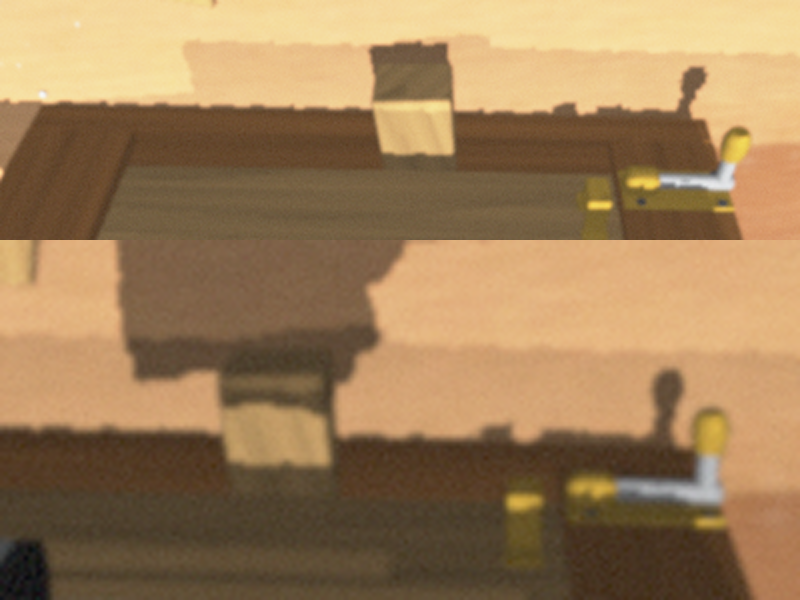

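The wedge butt's top edge runs from (276,110) to (316,110), and the knob is at (460,128). The two wrist views disagree by about 10 mm in x, so I'll go closer and look again.

>>> {"api": "send_rows", "payload": {
  "series": [
    [0.018, -0.0044, 0.036, 0],
    [0.018, -0.0044, 0.036, 0],
    [0.018, -0.0044, 0.036, 0],
    [0.018, -0.0044, 0.036, 0],
    [0.018, -0.0044, 0.036, 0]
  ]
}}

```text
time_s: 7.92
tcp_pos: [510.4, -117.9, 128.2]
eef_rot: [0.033, 0.942, -0.014, 0.334]
force: [1.3, -0.8, 0.3]
gripper_width: 85.5
finger_force: 0.0
```

>>> {"api": "send_rows", "payload": {
  "series": [
    [0, 0, 0, 0],
    [0, 0, 0, 0]
  ]
}}

```text
time_s: 8.08
tcp_pos: [506.4, -116.6, 123.2]
eef_rot: [0.034, 0.944, -0.012, 0.327]
force: [0.2, -0.1, 0.5]
gripper_width: 85.1
finger_force: 0.0
```

```bash
python3 - <<'E'
from h import *
np.set_printoptions(precision=1,suppress=True)
s=r.read_state();print(s['joint_pos'],s['tcp_pos'],s['eef_rot'],s['time_s'])
im=shot('wrist','w3.png')
for n in ['wedge_grip','bolt_knob']:
    print(n,[(round(d['p'],2),cam2w('wrist',d['xyz'])) for d in r.recognise(n,'wrist')][:3])
E
```

```text
[-0.3  0.1 -0.8  0.   0.1 -0.2] [ 506.4 -116.6  123.2] [ 0.   0.9 -0.   0.3] 8.0833
wedge_grip [(0.9, array([ 463.3, -226. ,   21. ])), (0.7, array([ 555. , -121.3,   49. ]))]
bolt_knob [(0.82, array([597.2,  31.8,  72.9]))]
```

View pics/w3.png

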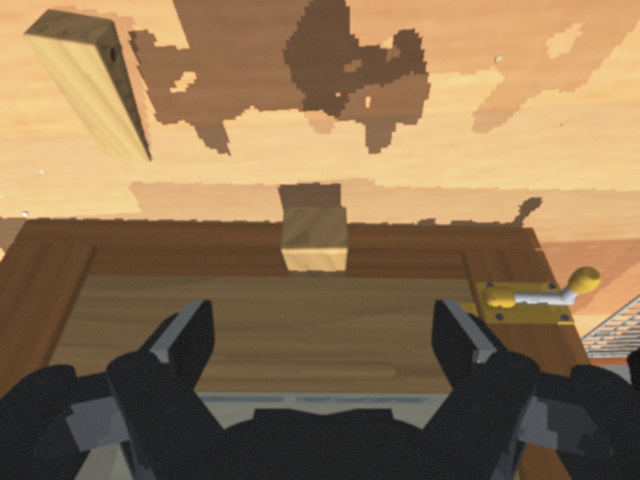

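The wedge butt face spans (283,207) to (347,248), nearly centred between the fingers. The knob is at (585,280).

```bash
python3 - <<'E'
from h import *
np.set_printoptions(precision=1,suppress=True)
for p in [(281,246,56),(347,248,56),(283,207,22),(347,207,22),(24,220,0),(535,230,0),(585,278,66)]: print(p,bp(*p))
# PnP of butt face with x position unknown
c=r.camera_params('wrist');K=np.array([[c['fx'],0,c['cx']],[0,c['fy'],c['cy']],[0,0,1.]])
from scipy.optimize import least_squares
s=r.read_state();H=np.array(c['hand_eye']);Rt=R.from_quat(s['eef_rot'])
px=np.array([(281,246),(347,248),(283,207),(347,207)],float)
def f(p):
    P=R.from_euler('z',p[3]).apply([[0,-20,34],[0,20,34],[0,-20,0],[0,20,0]])+p[:3]
    C=((Rt.inv().apply(P-s['tcp_pos']))-H[:3,3])@H[:3,:3]
    return (C[:,:2]/C[:,2:]*c['fx']+[c['cx'],c['cy']]-px).ravel()
q=least_squares(f,[560,-120,22,-.08],x_scale=[100,100,100,.1]);print(q.x,q.fun)
f2=lambda p:f([p[0],p[1],22,-.08]); q=least_squares(f2,[560,-120],x_scale=100); print(q.x,q.fun)
x,y=q.x; g=np.array([x+13,y-1,39.]); print(g,to(g))
E
```

```text
(281, 246, 56) [ 560.1 -145.6   56. ]
(347, 248, 56) [ 565.  -105.6   56. ]
(283, 207, 22) [ 563.5 -147.1   22. ]
(347, 207, 22) [ 566.5 -104.5   22. ]
(24, 220, 0) [ 590.7 -361.6    0. ]
(535, 230, 0) [632.   49.4   0. ]
(585, 278, 66) [594.5  44.7  66. ]
[ 562.7 -125.6   22.8   -0.1] [ 0.2  1.8 -0.   0.7  1.7 -1.8 -1.8 -0.9]
[ 563.7 -125.7] [ 0.4  1.9 -0.2  0.3  1.9 -1.5 -2.  -1. ]
[ 576.7 -126.7   39. ] [  3.7  -4.3 113.6]
```

>>> {"api": "send_rows", "payload": {
  "series": [
    [0.0008, -0.0009, 0.025, 0],
    [0.0008, -0.0009, 0.025, 0],
    [0.0008, -0.0009, 0.025, 0],
    [0.0008, -0.0009, 0.022, 0],
    [0.0004, -0.0006, 0.014, 0]
  ]
}}

```text
time_s: 8.65
tcp_pos: [575.3, -126.3, 39.7]
eef_rot: [0.033, 0.942, -0.014, 0.333]
force: [-0.1, -0.6, 0.6]
gripper_width: 85.6
finger_force: 0.0
```

>>> {"api": "send_rows", "payload": {
  "series": [
    [0, 0, 0, 0],
    [0, 0, 0, 0]
  ]
}}

```text
time_s: 8.82
tcp_pos: [573.3, -125.9, 38.8]
eef_rot: [0.033, 0.943, -0.013, 0.331]
force: [0.4, 0.4, 1.4]
gripper_width: 85.3
finger_force: 0.0
```

>>> {"api": "send_rows", "payload": {
  "series": [
    [0, 0, 0, 0],
    [0, 0, 0, 0],
    [0, 0, 0, 0],
    [0, 0, 0, 0],
    [0, 0, 0, 0]
  ],
  "jaw": 1,
  "newtons": 60
}}

```text
time_s: 9.23
tcp_pos: [571.0, -125.7, 36.3]
eef_rot: [0.034, 0.943, -0.013, 0.33]
force: [-7.4, 0.9, 10.1]
gripper_width: 39.3
finger_force: 58.6
```

>>> {"api": "send_rows", "payload": {
  "series": [
    [0, 0, 0, 0],
    [0, 0, 0, 0],
    [0, 0, 0, 0]
  ]
}}

```text
time_s: 9.48
tcp_pos: [570.9, -125.7, 36.3]
eef_rot: [0.034, 0.943, -0.013, 0.33]
force: [-7.2, -0.1, 10.3]
gripper_width: 39.5
finger_force: 58.6
```

>>> {"api": "send_rows", "payload": {
  "series": [
    [0.0024, 0, -0.0019, 0],
    [0.0024, 0, -0.0019, 0],
    [0, 0, 0, 0],
    [0, 0, 0, 0],
    [0, 0, 0, 0]
  ]
}}

```text
time_s: 9.9
tcp_pos: [566.4, -125.4, 36.3]
eef_rot: [0.034, 0.943, -0.013, 0.33]
force: [3.9, -1.0, 3.6]
gripper_width: 39.1
finger_force: 62.5
```

>>> {"api": "send_rows", "payload": {
  "series": [
    [0.0024, 0, -0.0019, 0],
    [0.0024, 0, -0.0019, 0],
    [0, 0, 0, 0],
    [0, 0, 0, 0],
    [0, 0, 0, 0]
  ]
}}

```text
time_s: 10.32
tcp_pos: [560.6, -124.9, 36.2]
eef_rot: [0.034, 0.943, -0.013, 0.33]
force: [5.5, -0.8, 0.6]
gripper_width: 39.2
finger_force: 62.2
```

>>> {"api": "send_rows", "payload": {
  "series": [
    [0.0024, 0, -0.0019, 0],
    [0.0024, 0, -0.0019, 0],
    [0, 0, 0, 0],
    [0, 0, 0, 0],
    [0, 0, 0, 0]
  ]
}}

```text
time_s: 10.73
tcp_pos: [554.4, -124.5, 36.2]
eef_rot: [0.034, 0.943, -0.013, 0.33]
force: [5.4, -0.1, -0.1]
gripper_width: 39.2
finger_force: 62.1
```

>>> {"api": "send_rows", "payload": {
  "series": [
    [0.0024, 0, -0.0019, 0],
    [0.0024, 0, -0.0019, 0],
    [0, 0, 0, 0],
    [0, 0, 0, 0],
    [0, 0, 0, 0]
  ]
}}

```text
time_s: 11.15
tcp_pos: [548.3, -124.1, 36.1]
eef_rot: [0.034, 0.943, -0.013, 0.33]
force: [5.8, -0.2, -0.3]
gripper_width: 39.5
finger_force: 62.1
```

>>> {"api": "send_rows", "payload": {
  "series": [
    [0.0024, 0, -0.0019, 0],
    [0.0024, 0, -0.0019, 0],
    [0, 0, 0, 0],
    [0, 0, 0, 0],
    [0, 0, 0, 0]
  ]
}}

```text
time_s: 11.57
tcp_pos: [542.1, -123.7, 36.1]
eef_rot: [0.034, 0.943, -0.013, 0.33]
force: [5.9, -0.8, -0.0]
gripper_width: 39.2
finger_force: 62.1
```

>>> {"api": "send_rows", "payload": {
  "series": [
    [0.0024, 0, -0.0019, 0],
    [0.0024, 0, -0.0019, 0],
    [0, 0, 0, 0],
    [0, 0, 0, 0],
    [0, 0, 0, 0]
  ]
}}

```text
time_s: 11.98
tcp_pos: [536.0, -123.2, 36.0]
eef_rot: [0.034, 0.943, -0.013, 0.33]
force: [6.2, 0.1, 1.0]
gripper_width: 39.3
finger_force: 62.1
```

>>> {"api": "send_rows", "payload": {
  "series": [
    [0.0024, 0, -0.0019, 0],
    [0.0024, 0, -0.0019, 0],
    [0, 0, 0, 0],
    [0, 0, 0, 0],
    [0, 0, 0, 0]
  ]
}}

```text
time_s: 12.4
tcp_pos: [529.8, -122.8, 35.9]
eef_rot: [0.034, 0.943, -0.013, 0.33]
force: [5.0, -0.2, 0.1]
gripper_width: 39.3
finger_force: 62.1
```

>>> {"api": "send_rows", "payload": {
  "series": [
    [0.0024, 0, -0.0019, 0],
    [0.0024, 0, -0.0019, 0],
    [0, 0, 0, 0],
    [0, 0, 0, 0],
    [0, 0, 0, 0]
  ]
}}

```text
time_s: 12.82
tcp_pos: [523.7, -122.3, 35.9]
eef_rot: [0.034, 0.943, -0.013, 0.33]
force: [5.5, 0.3, -1.3]
gripper_width: 39.2
finger_force: 62.0
```

>>> {"api": "send_rows", "payload": {
  "series": [
    [0.0024, 0, -0.0019, 0],
    [0.0024, 0, -0.0019, 0],
    [0, 0, 0, 0],
    [0, 0, 0, 0],
    [0, 0, 0, 0]
  ]
}}

```text
time_s: 13.23
tcp_pos: [517.6, -121.9, 35.9]
eef_rot: [0.034, 0.943, -0.013, 0.33]
force: [6.2, -0.8, -0.1]
gripper_width: 39.1
finger_force: 62.0
```

>>> {"api": "send_rows", "payload": {
  "series": [
    [0.0024, 0, -0.0019, 0],
    [0.0024, 0, -0.0019, 0],
    [0, 0, 0, 0],
    [0, 0, 0, 0],
    [0, 0, 0, 0]
  ]
}}

```text
time_s: 13.65
tcp_pos: [511.4, -121.5, 35.9]
eef_rot: [0.034, 0.943, -0.013, 0.33]
force: [6.0, -0.1, -0.6]
gripper_width: 39.5
finger_force: 62.0
```

>>> {"api": "send_rows", "payload": {
  "series": [
    [0.0024, 0, -0.0019, 0],
    [0.0024, 0, -0.0019, 0],
    [0, 0, 0, 0],
    [0, 0, 0, 0],
    [0, 0, 0, 0]
  ]
}}

```text
time_s: 14.07
tcp_pos: [504.8, -121.0, 35.7]
eef_rot: [0.034, 0.943, -0.013, 0.33]
force: [4.3, -0.8, 1.9]
gripper_width: 40.0
finger_force: 62.4
```

>>> {"api": "send_rows", "payload": {
  "series": [
    [0.0024, 0, -0.0019, 0],
    [0.0024, 0, -0.0019, 0],
    [0, 0, 0, 0],
    [0, 0, 0, 0],
    [0, 0, 0, 0]
  ]
}}

```text
time_s: 14.48
tcp_pos: [497.3, -120.1, 35.1]
eef_rot: [0.034, 0.944, -0.013, 0.329]
force: [-1.1, 0.3, 5.5]
gripper_width: 39.6
finger_force: 63.1
```

>>> {"api": "send_rows", "payload": {
  "series": [
    [0.0055, 0, -0.0044, 0],
    [0.0055, 0, -0.0044, 0],
    [0.0055, 0, -0.0044, 0],
    [0.0055, 0, -0.0044, 0],
    [0.0055, 0, -0.0044, 0]
  ]
}}

```text
time_s: 14.9
tcp_pos: [460.0, -117.1, 33.8]
eef_rot: [0.034, 0.944, -0.012, 0.327]
force: [-0.3, 0.5, -0.4]
gripper_width: 39.3
finger_force: 62.5
```

>>> {"api": "send_rows", "payload": {
  "series": [
    [-0.0093, 0, -0.0117, 0],
    [-0.0093, 0, -0.0117, 0],
    [-0.0093, 0, -0.0117, 0],
    [-0.0093, 0, -0.0117, 0],
    [0, 0, 0, 0]
  ]
}}

```text
time_s: 15.32
tcp_pos: [463.4, -118.1, 97.3]
eef_rot: [0.034, 0.943, -0.013, 0.33]
force: [0.7, -0.7, -0.6]
gripper_width: 39.2
finger_force: 62.5
```

```bash
python3 - <<'E'
from h import *
np.set_printoptions(precision=1,suppress=True)
s=r.read_state();print(s['joint_pos'],s['tcp_pos'],s['eef_rot'],s['time_s'])
im=shot('wrist','w4.png')
for n in ['wedge_grip','bolt_knob']:
    print(n,[(round(d['p'],2),cam2w('wrist',d['xyz'])) for d in r.recognise(n,'wrist')][:3])
E
```

```text
[-0.4  0.1 -1.  -0.1  0.2 -0.2] [ 463.4 -118.1   97.3] [ 0.   0.9 -0.   0.3] 15.3167
wedge_grip [(0.93, array([ 443.3, -113. ,  101.8])), (0.89, array([ 451.2, -220.5,   11.8])), (0.74, array([ 590.5, -223.8,   44.2]))]
bolt_knob [(0.66, array([584.3,  31.4,  62.8]))]
```

View pics/w4.png

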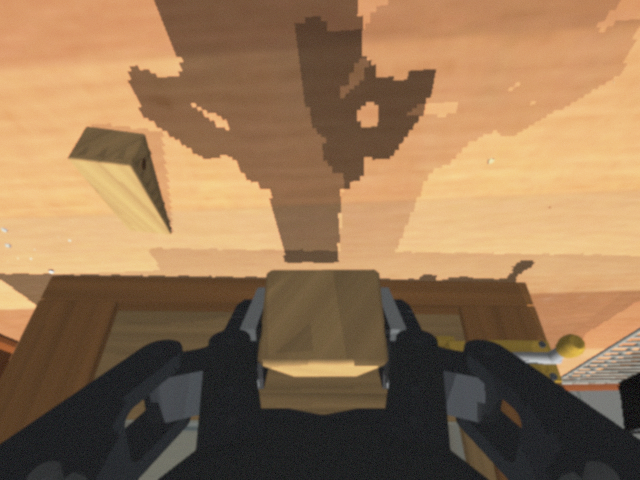

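The wedge is held level: butt face (258–385, 270–362). Next I'll carry it toward the tray.

```bash
python3 - <<'E'
from h import *
np.set_printoptions(precision=2,suppress=True)
from scipy.optimize import least_squares
c=r.camera_params('wrist');s=r.read_state();H=np.array(c['hand_eye']);Rt=R.from_quat(s['eef_rot'])
px=np.array([(258,362),(385,362),(266,270),(378,270)],float)
def f(p):
    P=R.from_euler('zy',p[3:]).apply([[0,-20,34],[0,20,34],[0,-20,0],[0,20,0]])+p[:3]
    C=((Rt.inv().apply(P))-H[:3,3])@H[:3,:3]
    return (C[:,:2]/C[:,2:]*c['fx']+[c['cx'],c['cy']]-px).ravel()
q=least_squares(f,[-8,0,-14,-.08,0],x_scale=[10,10,10,.1,.1]);print(q.x,q.fun)
print(Rt.as_matrix(), to([330,225,110]))
E
```

```text
[-14.73   1.74 -16.64  -0.07  -0.02] [-0.61  0.23  0.75  0.32  1.4  -0.3  -1.57 -0.34]
[[-0.78  0.07  0.62]
 [ 0.06  1.   -0.05]
 [-0.62 -0.   -0.78]] [ 112.24  331.91 -109.72]
```

>>> {"api": "send_rows", "payload": {
  "series": [
    [0.0113, 0.0331, -0.011, 0],
    [0.0113, 0.0331, -0.011, 0],
    [0.0113, 0.0331, -0.011, 0],
    [0.0113, 0.0331, -0.011, 0],
    [0.0113, 0.0331, -0.011, 0]
  ]
}}

```text
time_s: 15.88
tcp_pos: [398.2, 54.6, 104.7]
eef_rot: [0.035, 0.944, -0.013, 0.327]
force: [1.9, 0.4, -0.8]
gripper_width: 39.3
finger_force: 62.5
```

>>> {"api": "send_rows", "payload": {
  "series": [
    [0.0113, 0.0331, -0.011, 0],
    [0.0113, 0.0331, -0.011, 0],
    [0.0113, 0.0331, -0.011, 0],
    [0.0113, 0.0331, -0.011, 0],
    [0.0113, 0.0331, -0.011, 0]
  ]
}}

```text
time_s: 16.3
tcp_pos: [330.2, 225.4, 111.3]
eef_rot: [0.033, 0.945, -0.013, 0.326]
force: [1.0, 1.4, -0.7]
gripper_width: 39.1
finger_force: 62.5
```

>>> {"api": "send_rows", "payload": {
  "series": [
    [0, 0, 0, 0],
    [0, 0, 0, 0]
  ]
}}

```text
time_s: 16.47
tcp_pos: [330.9, 227.1, 111.4]
eef_rot: [0.03, 0.945, -0.012, 0.326]
force: [-0.3, -1.2, -2.0]
gripper_width: 39.2
finger_force: 62.5
```

```bash
python3 - <<'E'
from h import *
np.set_printoptions(precision=1,suppress=True)
s=r.read_state();print(s['joint_pos'],s['tcp_pos'],s['eef_rot'],s['time_s'])
im=shot('wrist','w5.png');shot('scene','s5.png')
for n in ['tray','tray_in','peg_a']:
    print(n,[(round(d['p'],2),cam2w('wrist',d['xyz'])) for d in r.recognise(n,'wrist')][:3])
E
```

```text
[ 1.   0.  -0.9  0.3 -0.6  1. ] [330.9 227.1 111.4] [ 0.   0.9 -0.   0.3] 16.4667
tray [(0.97, array([376.2, 264.4,  10.1]))]
tray_in [(0.74, array([372.8, 260.5,   4.2]))]
peg_a [(0.96, array([380.2, 314.2,  15.7])), (0.89, array([417.3, 340.3,  17.9]))]
```

View pics/w5.png

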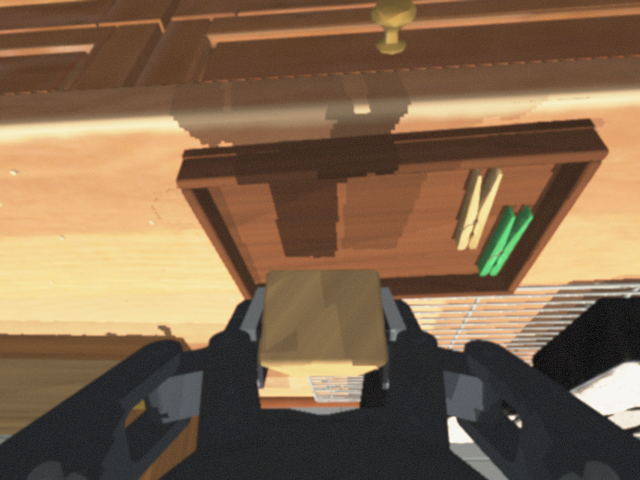

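```bash
python3 - <<'E'
from h import *
np.set_printoptions(precision=3,suppress=True)
from scipy.optimize import least_squares
c=r.camera_params('wrist');s=r.read_state();H=np.array(c['hand_eye']);Rt=R.from_quat(s['eef_rot'])
px=np.array([(178,186),(607,152),(515,292),(183,153),(590,120)],float)
T=np.array([[-75,-110,26],[-75,110,26],[75,110,26],[-75,-110,0],[-75,110,0]],float)
def pj(P):
    C=((Rt.inv().apply(P-s['tcp_pos']))-H[:3,3])@H[:3,:3]
    return C[:,:2]/C[:,2:]*c['fx']+[c['cx'],c['cy']]
def f(p): return (pj(R.from_euler('z',p[2]).apply(T)+[p[0],p[1],p[3]])-px).ravel()
q=least_squares(lambda p:f([*p,0]),[406,256,0],x_scale=[100,100,.1]);print(q.x,q.fun.reshape(-1,2))
q4=least_squares(f,[406,256,0,0],x_scale=[100,100,.1,10]);print(q4.x,q4.fun.reshape(-1,2))
x,y,a=q.x
t=R.from_euler('z',a).apply([-48,-33,0])+[x,y,0]
print(pj(R.from_euler('z',a).apply([[-61,-96,7],[-61,38,7],[68,38,7]])+[x,y,0]))
for z in(60,33): P=[t[0],t[1],z];print(P,to(P))
E
```

```text
[409.891 255.066   0.034] [[-3.263  0.271]
 [ 3.299  0.006]
 [-0.586  3.927]
 [ 2.5    0.881]
 [-2.294 -1.026]]
[410.361 255.278   0.034  -0.945] [[-2.122 -0.368]
 [ 2.323 -0.59 ]
 [-0.842  3.133]
 [ 3.512  0.43 ]
 [-3.088 -1.421]]
[[215.087 178.007]
 [445.602 159.574]
 [421.348 275.999]]
[np.float64(363.0426958127227), np.float64(220.44988816828507), 60] [ 7.522  0.799 59.674]
[np.float64(363.0426958127227), np.float64(220.44988816828507), 33] [24.192  0.906 80.913]
```

>>> {"api": "send_rows", "payload": {
  "series": [
    [0.0019, 0.0002, 0.015, 0],
    [0.0019, 0.0002, 0.015, 0],
    [0.0019, 0.0002, 0.015, 0],
    [0.0019, 0.0002, 0.015, 0]
  ]
}}

```text
time_s: 17.05
tcp_pos: [364.2, 221.1, 60.3]
eef_rot: [0.036, 0.944, -0.013, 0.327]
force: [-0.6, 0.6, -0.4]
gripper_width: 39.3
finger_force: 62.5
```

>>> {"api": "send_rows", "payload": {
  "series": [
    [0.0042, 0, 0.0053, 0],
    [0.0042, 0, 0.0053, 0],
    [0.0042, 0, 0.0053, 0],
    [0.0042, 0, 0.0053, 0],
    [0, 0, 0, 0]
  ]
}}

```text
time_s: 17.47
tcp_pos: [363.1, 220.4, 32.5]
eef_rot: [0.035, 0.945, -0.014, 0.326]
force: [-0.2, -0.5, -1.2]
gripper_width: 39.5
finger_force: 62.5
```

```bash
python3 - <<'E'
from h import *
s=r.read_state();print(s['tcp_pos'],s['eef_rot'],s['force'])
shot('wrist','w6.png')
E
```

```text
[363.12828331 220.35094337  32.45724124] [ 0.03543198  0.94459225 -0.01448037  0.3260067 ] [-0.20397716 -0.46613726 -1.23894869]
```

View pics/w6.png

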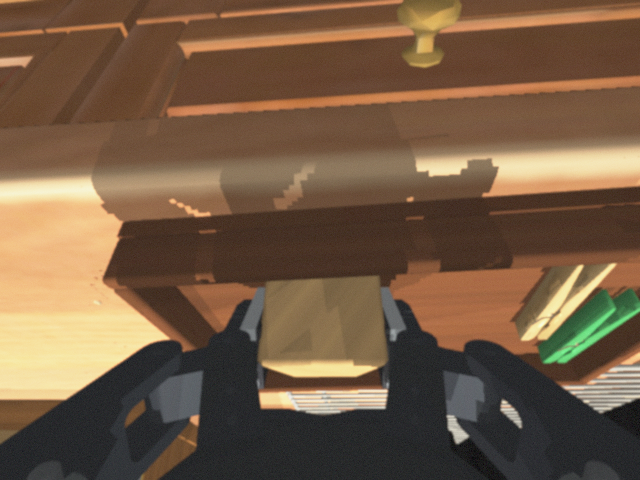

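```bash
python3 - <<'E'
from h import *
np.set_printoptions(precision=1,suppress=True)
c=r.camera_params('wrist');s=r.read_state();H=np.array(c['hand_eye']);Rt=R.from_quat(s['eef_rot'])
def pj(P):
    C=((Rt.inv().apply(P-s['tcp_pos']))-H[:3,3])@H[:3,:3]
    return C[:,:2]/C[:,2:]*c['fx']+[c['cx'],c['cy']]
A=R.from_euler('z',.034)
P=lambda L:A.apply(np.array(L,float))+[410,255,0]
print(pj(P([[-75,-110,26],[-75,-33,26],[-68,-103,26],[-68,-33,26],[-68,45,26],[-75,-110,0]])))
for dx in(-8,-14.7):
  print(pj(np.array([s['tcp_pos']+[dx,-18,-16],s['tcp_pos']+[dx,22,-16],s['tcp_pos']+[dx,-18,18]])))
print('cam',Rt.apply(H[:3,3])+s['tcp_pos'])
for uv in [(190,285),(320,278),(540,266)]: print(A.inv().apply(bp(*uv,26)-[410,255,0]))
im=cv2.imread('pics/w6.png'); g=cv2.cvtColor(im,6)
for u in (200,225,245,400,430,460): print(u,g[255:310:3,u])
E
```

```text
[[ 87.8 287.5]
 [309.5 275.5]
 [118.4 296. ]
 [312.4 286. ]
 [553.3 273.6]
 [113.4 227.9]]
[[272.  282.1]
 [376.7 278.4]
 [263.3 372.3]]
[[268.6 273.2]
 [377.5 269.1]
 [258.9 366. ]]
cam [233.5 231.8  87.1]
[-73.  -74.2  26. ]
[-73.1 -29.8  26. ]
[-73.3  39.1  26. ]
200 [ 57  58  60  61  59  63  77 101  87  65 101 116 120 111 101  95  98  91
  92]
225 [ 54  58  53  53  51  56  52  57  50  58 116 121 118 115 114 111 109 108
 119]
245 [ 55  55  56  51  53  52  54  56  51  61  78 117 117 112 108  50  40  47
  38]
400 [ 53  56  58  55  51  52  62 104 106 108 105 115 122 120 118  53  42  44
  42]
430 [ 59  64  78  96 103  97 102 118 124 120 120 123 121 117 117 124 121 125
 124]
460 [ 56  52  52  55  53  60 124 124 124 120 123 118 124 115 116 125 120 126
 125]
```

>>> {"api": "send_rows", "payload": {
  "series": [
    [0.0047, 0, -0.0037, 0],
    [0.0009, 0, 0.0012, 0],
    [0.0009, 0, 0.0012, 0],
    [0, 0, 0, 0]
  ]
}}

```text
time_s: 17.85
tcp_pos: [359.4, 223.8, 32.6]
eef_rot: [0.036, 0.943, -0.012, 0.33]
force: [7.1, -0.7, -0.8]
gripper_width: 39.0
finger_force: 67.7
```

>>> {"api": "send_rows", "payload": {
  "series": [
    [0.0009, 0, 0.0012, 0],
    [0.0009, 0, 0.0012, 0],
    [0, 0, 0, 0]
  ]
}}

```text
time_s: 18.1
tcp_pos: [359.5, 224.5, 29.6]
eef_rot: [0.036, 0.943, -0.012, 0.329]
force: [7.0, 0.3, 1.0]
gripper_width: 39.5
finger_force: 67.9
```

>>> {"api": "send_rows", "payload": {
  "series": [
    [0.0009, 0, 0.0012, 0],
    [0, 0, 0, 0]
  ]
}}

```text
time_s: 18.27
tcp_pos: [359.5, 224.6, 28.0]
eef_rot: [0.036, 0.943, -0.011, 0.329]
force: [7.8, -0.5, 0.2]
gripper_width: 39.3
finger_force: 67.9
```

>>> {"api": "send_rows", "payload": {
  "series": [
    [-0.0047, 0, 0.0037, 0],
    [0, -0.002, 0, 0],
    [0, 0, 0, 0]
  ]
}}

```text
time_s: 18.52
tcp_pos: [362.7, 219.9, 25.9]
eef_rot: [0.034, 0.945, -0.013, 0.326]
force: [-0.6, 0.0, 0.2]
gripper_width: 39.3
finger_force: 68.4
```

>>> {"api": "send_rows", "payload": {
  "series": [
    [0.0009, 0, 0.0012, 0],
    [0.0009, 0, 0.0012, 0],
    [0, 0, 0, 0]
  ]
}}

```text
time_s: 18.77
tcp_pos: [363.1, 220.0, 25.2]
eef_rot: [0.034, 0.944, -0.013, 0.329]
force: [-22.9, -2.0, 37.6]
gripper_width: 39.6
finger_force: 90.4
```

```bash
python3 - <<'E'
from h import *
s=r.read_state();print(s['tcp_pos'],s['eef_rot'],s['force'])
E
```

```text
[363.08567796 220.03038421  25.16077376] [ 0.03401387  0.94351334 -0.01311077  0.32932317] [-22.93859686  -1.99040656  37.63364433]
```

>>> {"api": "send_rows", "payload": {
  "series": [
    [-0.0009, 0, -0.0012, 0],
    [0, 0, 0, 0]
  ]
}}

```text
time_s: 18.93
tcp_pos: [362.9, 220.1, 25.5]
eef_rot: [0.034, 0.944, -0.013, 0.328]
force: [-6.7, -1.3, 12.8]
gripper_width: 39.2
finger_force: 77.1
```

>>> {"api": "send_rows", "payload": {
  "series": [
    [0, 0, 0, 0],
    [0, 0, 0, 0],
    [0, 0, 0, 0],
    [0, 0, 0, 0],
    [0, 0, 0, 0]
  ],
  "jaw": -0.5
}}

```text
time_s: 19.35
tcp_pos: [363.1, 220.7, 24.4]
eef_rot: [0.034, 0.944, -0.013, 0.327]
force: [0.3, 0.6, 0.5]
gripper_width: 64.1
finger_force: 0.0
```

>>> {"api": "send_rows", "payload": {
  "series": [
    [0, 0, -0.015, 0],
    [0, 0, -0.02, 0],
    [0, 0, -0.03, 0],
    [0, 0, -0.03, 0],
    [0, 0, -0.03, 0]
  ]
}}

```text
time_s: 19.77
tcp_pos: [285.2, 225.7, 123.5]
eef_rot: [0.034, 0.944, -0.014, 0.327]
force: [0.5, 1.8, -0.5]
gripper_width: 64.0
finger_force: 0.0
```

```bash
python3 - <<'E'
from h import *
np.set_printoptions(precision=1,suppress=True)
s=r.read_state();print(s['tcp_pos'],s['eef_rot'],s['force'])
c=r.camera_params('wrist');H=np.array(c['hand_eye'])
im=shot('wrist','w7.png')
for n in ['wedge','wedge_grip','wedge_tip','tray_in','peg_a']:
    print(n,[(round(d['p'],2),cam2w('wrist',d['xyz']),'uv',(np.array(d['xyz'])[:2]/d['xyz'][2]*c['fx']+[c['cx'],c['cy']])) for d in r.recognise(n,'wrist')][:3])
E
```

```text
[285.2 225.7 123.5] [ 0.   0.9 -0.   0.3] [ 0.5  1.8 -0.5]
wedge [(0.83, array([355.7, 226.2,  33.3]), 'uv', array([324.8, 239.2]))]
wedge_grip [(0.61, array([359.9, 225.9,  32.3]), 'uv', array([324.7, 242.6]))]
wedge_tip [(0.83, array([355.7, 219.8,  31.4]), 'uv', array([316.6, 239.5]))]
tray_in [(0.6, array([374.7, 270.1,   7.6]), 'uv', array([388. , 226.7]))]
peg_a [(0.66, array([420.4, 351.6,  15.6]), 'uv', array([486.7, 265.2])), (0.64, array([377.2, 322. ,  19.2]), 'uv', array([463.1, 239. ]))]
```

```bash
python3 - <<'E'
from h import *
np.set_printoptions(precision=0,suppress=True)
c=r.camera_params('wrist');s=r.read_state();H=np.array(c['hand_eye']);Rt=R.from_quat(s['eef_rot'])
def pj(P):
    C=((Rt.inv().apply(P-s['tcp_pos']))-H[:3,3])@H[:3,:3]
    return C[:,:2]/C[:,2:]*c['fx']+[c['cx'],c['cy']]
W=[[0,-20,34],[0,20,34],[0,20,0],[0,-20,0],[120,20,4],[120,-20,4]]
for x0,pit in [(347,0),(352,0),(347,-.15)]:
    P=(R.from_euler('zy',[-.07,pit])).apply(np.array(W,float))+[x0,222,7]; print(x0,pit,pj(P).round().tolist())
im=cv2.imread('pics/w7.png')
for u in (300,320,340): print(u,[tuple(im[v,u][::-1].tolist()) for v in range(190,345,5)])
E
```

```text
347 0 [[290.0, 245.0], [353.0, 245.0], [351.0, 205.0], [293.0, 205.0], [344.0, 292.0], [301.0, 292.0]]
352 0 [[291.0, 250.0], [353.0, 250.0], [351.0, 210.0], [294.0, 210.0], [344.0, 295.0], [302.0, 295.0]]
347 -0.15 [[289.0, 240.0], [353.0, 240.0], [351.0, 205.0], [293.0, 205.0], [344.0, 309.0], [300.0, 309.0]]
300 [(80, 51, 38), (67, 45, 31), (71, 49, 38), (78, 54, 38), (87, 61, 46), (153, 97, 64), (128, 102, 68), (137, 113, 78), (134, 109, 76), (123, 103, 70), (192, 157, 104), (240, 214, 141), (243, 220, 147), (244, 223, 151), (244, 223, 152), (244, 223, 150), (244, 222, 152), (244, 220, 146), (242, 214, 140), (224, 175, 117), (159, 105, 68), (77, 51, 35), (68, 47, 35), (75, 52, 38), (116, 76, 50), (242, 211, 152), (247, 224, 161), (242, 217, 172), (211, 197, 179), (237, 224, 203), (247, 229, 174)]
320 [(104, 65, 44), (67, 45, 34), (77, 47, 31), (75, 50, 36), (107, 68, 47), (154, 96, 61), (126, 106, 70), (130, 108, 73), (130, 109, 71), (136, 115, 77), (192, 154, 99), (245, 228, 158), (244, 223, 153), (243, 221, 148), (243, 219, 145), (240, 213, 141), (237, 207, 137), (241, 217, 145), (243, 219, 146), (243, 222, 148), (184, 126, 81), (67, 43, 23), (74, 51, 41), (77, 51, 35), (137, 88, 58), (206, 186, 165), (160, 157, 146), (246, 219, 162), (247, 229, 175), (246, 224, 166), (246, 221, 165)]
340 [(69, 46, 31), (71, 49, 38), (73, 52, 38), (71, 47, 34), (135, 87, 59), (146, 99, 69), (133, 109, 74), (130, 108, 74), (125, 102, 73), (127, 104, 71), (194, 156, 106), (246, 230, 161), (245, 228, 158), (244, 224, 151), (242, 220, 147), (241, 216, 142), (241, 216, 141), (243, 223, 148), (245, 224, 152), (245, 224, 151), (195, 138, 91), (68, 45, 36), (68, 45, 31), (76, 52, 35), (163, 104, 71), (228, 199, 166), (219, 179, 142), (245, 219, 162), (246, 220, 160), (246, 226, 170), (237, 199, 147)]
```

>>> {"api": "send_rows", "payload": {
  "series": [
    [-0.0274, -0.0199, 0.015, 0],
    [-0.0274, -0.0199, 0.015, 0],
    [-0.0274, -0.0199, 0.015, 0],
    [-0.0274, -0.0199, 0.015, 0],
    [-0.0274, -0.0199, 0.015, 0]
  ],
  "jaw": 1,
  "newtons": 30
}}

```text
time_s: 20.48
tcp_pos: [433.2, 113.9, 147.6]
eef_rot: [0.034, 0.945, -0.014, 0.326]
force: [0.8, 1.0, -0.3]
gripper_width: 3.0
finger_force: 0.0
```

>>> {"api": "send_rows", "payload": {
  "series": [
    [-0.0274, -0.0199, 0.015, 0],
    [-0.0274, -0.0199, 0.015, 0],
    [0, 0, 0, 0],
    [0, 0, 0, 0],
    [0, 0, 0, 0]
  ]
}}

```text
time_s: 20.9
tcp_pos: [489.9, 70.9, 156.9]
eef_rot: [0.035, 0.945, -0.014, 0.325]
force: [-0.1, 1.0, -0.3]
gripper_width: -0.1
finger_force: 0.0
```

```bash
python3 - <<'E'
from h import *
np.set_printoptions(precision=1,suppress=True)
s=r.read_state();print(s['tcp_pos'],s['eef_rot'],s['gripper_width'],s['time_s'])
c=r.camera_params('wrist')
im=shot('wrist','w8.png')
for n in ['bolt_knob','bolt','bolt_knob']:
    print(n,[(round(d['p'],2),cam2w('wrist',d['xyz']),'uv',(np.array(d['xyz'])[:2]/d['xyz'][2]*c['fx']+[c['cx'],c['cy']])) for d in r.recognise(n,'wrist')][:3])
h=cv2.cvtColor(im,cv2.COLOR_RGB2HSV); m=((h[...,0]>18)&(h[...,0]<32)&(h[...,1]>170)&(h[...,2]>90)).astype(np.uint8)
n,l,st,ce=cv2.connectedComponentsWithStats(m)
for i in range(1,n):
    if st[i,4]>60: print(st[i],ce[i])
E
```

```text
[489.9  70.9 156.9] [ 0.   0.9 -0.   0.3] -0.06408410447369928 20.9
bolt_knob [(0.87, array([600.1,  32.4,  68.5]), 'uv', array([279.9, 277.1]))]
bolt [(0.8, array([597.3,  40.6,  67.3]), 'uv', array([289.5, 272.7]))]
bolt_knob [(0.87, array([600.7,  33.2,  69.5]), 'uv', array([279.9, 277.1]))]
```

```bash
python3 - <<'E'
from h import *
np.set_printoptions(precision=1,suppress=True)
im=cv2.imread('pics/w8.png')[:,:,::-1].copy(); h=cv2.cvtColor(im,cv2.COLOR_RGB2HSV)
b=h[225:320,230:360]
m=((b[...,0]>20)&(b[...,0]<34)&(b[...,1]>150)&(b[...,2]>60)).astype(np.uint8)
n,l,st,ce=cv2.connectedComponentsWithStats(m)
for i in range(1,n):
    if st[i,4]>15: print(st[i],ce[i]+[230,225])
for y in range(0,95,3): print(225+y,''.join('#' if m[y,x] else ('w' if b[y,x,1]<60 and b[y,x,2]>120 else '.') for x in range(0,130,2)))
E
```

```text
[   0   25   65   51 1227] [263.7 279.1]
225 .................................................................
228 .................................................................
231 .................................................................
234 .................................................................
237 .................................................................
240 .................................................................
243 .................................................................
246 .................................................................
249 .................................................................
252 ..........................#......................................
255 .........................####.#..................................
258 ........................###.####.................................
261 .......................##########................................
264 .......................#########.................................
267 .....#####.#.##.##..#############................................
270 #####
[... 480 characters left out ...]

291 ...####.############.##.##....##.................................
294 ...##############.#.#####........................................
297 ...#.#.#######.########.####.###.................................
300 ...............................#.................................
303 .................................................................
306 .................................................................
309 .................................................................
312 .................................................................
315 .................................................................
318 .................................................................
```

```bash
python3 - <<'E'
from h import *
np.set_printoptions(precision=1,suppress=True)
for p in [(286,263),(283,254),(286,270),(290,280)]: print(p,bp(*p,66))
k=bp(286,263,66); s=r.read_state(); M=R.from_quat(s['eef_rot']).as_matrix();print(M)
for P in ([k[0]-11,k[1]+34,110],[k[0]-11,k[1]+34,73]): print(P,to(P))
E
```

```text
(286, 263) [586.8  39.9  66. ]
(283, 254) [574.8  39.5  66. ]
(286, 270) [596.6  38.4  66. ]
(290, 280) [611.8  39.3  66. ]
[[-0.8  0.1  0.6]
 [ 0.1  1.  -0. ]
 [-0.6 -0.  -0.8]]
[np.float64(575.7678686115432), np.float64(73.86570662206158), 110] [-37.7   7.   90.7]
[np.float64(575.7678686115432), np.float64(73.86570662206158), 73] [-14.9   7.1 119.8]
```

>>> {"api": "send_rows", "payload": {
  "series": [
    [-0.0094, 0.0018, 0.0227, 0],
    [-0.0094, 0.0018, 0.0227, 0],
    [-0.0094, 0.0018, 0.0227, 0],
    [-0.0094, 0.0018, 0.0227, 0]
  ]
}}

```text
time_s: 21.43
tcp_pos: [577.5, 74.7, 110.7]
eef_rot: [0.033, 0.944, -0.012, 0.327]
force: [0.5, 0.1, -0.3]
gripper_width: 0.2
finger_force: 0.0
```

>>> {"api": "send_rows", "payload": {
  "series": [
    [0.0076, 0, 0.0097, 0],
    [0.0076, 0, 0.0097, 0],
    [0.0076, 0, 0.0097, 0],
    [0, 0, 0, 0]
  ]
}}

```text
time_s: 21.77
tcp_pos: [574.6, 74.0, 70.9]
eef_rot: [0.033, 0.945, -0.013, 0.324]
force: [0.2, -0.4, 0.3]
gripper_width: -0.1
finger_force: 0.0
```

>>> {"api": "send_rows", "payload": {
  "series": [
    [0, -0.004, 0, 0],
    [0, -0.004, 0, 0],
    [0, -0.004, 0, 0],
    [0, 0, 0, 0]
  ]
}}

```text
time_s: 22.1
tcp_pos: [576.7, 60.4, 75.3]
eef_rot: [0.034, 0.944, -0.013, 0.328]
force: [0.5, -1.1, 0.0]
gripper_width: -0.1
finger_force: 0.0
```

Next I'll push the bolt across in steps and watch the force.

>>> {"api": "send_rows", "payload": {
  "series": [
    [0, -0.004, 0, 0],
    [0, -0.004, 0, 0],
    [0, 0, 0, 0]
  ]
}}

```text
time_s: 22.35
tcp_pos: [576.2, 52.5, 75.0]
eef_rot: [0.034, 0.944, -0.013, 0.328]
force: [0.3, 1.4, 0.4]
gripper_width: -0.5
finger_force: 0.5
```

>>> {"api": "send_rows", "payload": {
  "series": [
    [0, -0.004, 0, 0],
    [0, -0.004, 0, 0],
    [0, 0, 0, 0]
  ]
}}

```text
time_s: 22.6
tcp_pos: [575.4, 44.4, 74.5]
eef_rot: [0.034, 0.944, -0.013, 0.327]
force: [-0.2, 1.2, 1.5]
gripper_width: 0.0
finger_force: 0.5
```

>>> {"api": "send_rows", "payload": {
  "series": [
    [0, -0.004, 0, 0],
    [0, -0.003, 0, 0],
    [0, 0, 0, 0]
  ]
}}

```text
time_s: 22.85
tcp_pos: [574.6, 37.4, 74.2]
eef_rot: [0.034, 0.944, -0.013, 0.327]
force: [0.0, 0.8, 0.8]
gripper_width: -0.1
finger_force: 0.5
```

>>> {"api": "send_rows", "payload": {
  "series": [
    [0, -0.002, 0, 0],
    [0, -0.002, 0, 0],
    [0, 0, 0, 0]
  ]
}}

```text
time_s: 23.1
tcp_pos: [574.3, 33.7, 74.1]
eef_rot: [0.034, 0.944, -0.013, 0.327]
force: [0.1, 1.2, 1.0]
gripper_width: -0.2
finger_force: 0.6
```

>>> {"api": "send_rows", "payload": {
  "series": [
    [0, -0.002, 0, 0],
    [0, 0, 0, 0]
  ]
}}

```text
time_s: 23.27
tcp_pos: [574.1, 31.8, 74.1]
eef_rot: [0.034, 0.944, -0.013, 0.327]
force: [-0.5, 0.5, 1.3]
gripper_width: 0.2
finger_force: 0.7
```

>>> {"api": "send_rows", "payload": {
  "series": [
    [0, -0.002, 0, 0],
    [0, 0, 0, 0]
  ]
}}

```text
time_s: 23.43
tcp_pos: [574.0, 30.6, 74.2]
eef_rot: [0.034, 0.944, -0.012, 0.327]
force: [-0.8, 3.4, 1.6]
gripper_width: -0.2
finger_force: 2.1
```

>>> {"api": "send_rows", "payload": {
  "series": [
    [0, -0.002, 0, 0],
    [0, 0, 0, 0]
  ]
}}

```text
time_s: 23.6
tcp_pos: [574.0, 30.3, 74.2]
eef_rot: [0.033, 0.944, -0.01, 0.327]
force: [0.3, 9.1, 1.9]
gripper_width: -0.0
finger_force: 4.3
```

>>> {"api": "send_rows", "payload": {
  "series": [
    [0, -0.001, 0, 0],
    [0, 0, 0, 0]
  ]
}}

```text
time_s: 23.77
tcp_pos: [573.9, 30.1, 74.2]
eef_rot: [0.032, 0.945, -0.009, 0.327]
force: [-1.1, 10.8, 1.0]
gripper_width: 0.4
finger_force: 5.3
```

The bolt is at its end stop, with force rising at y = 30. I'll back off and check.

>>> {"api": "send_rows", "payload": {
  "series": [
    [0, 0.005, 0, 0],
    [0, 0.006, 0, 0],
    [0, 0, -0.02, 0],
    [0, 0, -0.035, 0],
    [0, 0, -0.035, 0]
  ]
}}

```text
time_s: 24.18
tcp_pos: [517.4, 41.5, 143.6]
eef_rot: [0.034, 0.945, -0.014, 0.325]
force: [0.4, 0.5, 0.6]
gripper_width: -0.1
finger_force: 0.0
```

>>> {"api": "send_rows", "payload": {
  "series": [
    [0, 0, -0.035, 0],
    [0, 0, -0.03, 0],
    [0, 0, 0, 0],
    [0, 0, 0, 0]
  ]
}}

```text
time_s: 24.52
tcp_pos: [479.4, 45.1, 198.1]
eef_rot: [0.034, 0.944, -0.013, 0.329]
force: [0.6, -0.9, -0.1]
gripper_width: -0.3
finger_force: 0.0
```

```bash
python3 - <<'E'
from h import *
np.set_printoptions(precision=1,suppress=True)
s=r.read_state();print(s['tcp_pos'],s['time_s'])
im=shot('wrist','w9.png')
c=r.camera_params('wrist')
for n in ['bolt_knob']:
    print(n,[(round(d['p'],2),cam2w('wrist',d['xyz']),'uv',(np.array(d['xyz'])[:2]/d['xyz'][2]*c['fx']+[c['cx'],c['cy']])) for d in r.recognise(n,'wrist')][:3])
shot('scene','s9.png');shot('top','t9.png')
for cam in ['scene','top']:
  for n in ['wedge','tray_in','bolt_knob','peg_a']:print(cam,n,[(round(d['p'],2),cam2w(cam,d['xyz'])) for d in r.recognise(n,cam)][:3])
h=cv2.cvtColor(im,cv2.COLOR_RGB2HSV); 
d=r.recognise('bolt_knob','wrist')
if d:
  u,v=[int(t) for t in (np.array(d[0]['xyz'])[:2]/d[0]['xyz'][2]*c['fx']+[c['cx'],c['cy']])]
  b=h[v-40:v+40,max(0,u-90):u+90]
  m=((b[...,0]>20)&(b[...,0]<34)&(b[...,1]>150)&(b[...,2]>60))
  print(max(0,u-90))
  for y in range(0,80,3): print(v-40+y,''.join('#' if m[y,x] else ('w' if b[y,x,1]<60 and b[y,x,2]>120 else '.') for x in range(0,b.shape[1],2)))
E
```

```text
[479.4  45.1 198.1] 24.5167
bolt_knob [(0.21, array([471.8, 186.3,   7. ]), 'uv', array([543. ,  36.5]))]
scene wedge [(0.94, array([383.1, 210.9,  29.2])), (0.63, array([ 461.9, -226.7,   15. ]))]
scene tray_in [(0.64, array([ 419.7, -370.6,   20.9])), (0.58, array([408.3, 264.2,   2. ]))]
scene bolt_knob [(0.65, array([418.9, 344.3,  16.8]))]
scene peg_a [(0.67, array([417.7, 346.6,  20.6])), (0.65, array([378.7, 317.7,  17.6]))]
top wedge [(0.45, array([ 474.5, -228. ,   13.9]))]
top tray_in [(0.57, array([407.9, 333.3,   9.3]))]
top bolt_knob []
top peg_a [(0.61, array([390.2, 320. ,  16.7])), (0.47, array([421.5, 345.1,  17.9]))]
452Traceback (most recent call last):
  File "<stdin>", line 18, in <module>
  File "<stdin>", line 18, in <genexpr>
IndexError: index 0 is out of bounds for axis 0 with size 0
```

```bash
python3 - <<'E'
from h import *
np.set_printoptions(precision=1,suppress=True)
c=r.camera_params('wrist');s=r.read_state();H=np.array(c['hand_eye']);Rt=R.from_quat(s['eef_rot'])
def pj(P):
    C=((Rt.inv().apply(P-s['tcp_pos']))-H[:3,3])@H[:3,:3]
    return C[:,:2]/C[:,2:]*c['fx']+[c['cx'],c['cy']]
print(pj(np.array([[587,40,66],[584.5,14,66.],[615,14,66]])))
h=cv2.cvtColor(cv2.imread('pics/w9.png'),cv2.COLOR_BGR2HSV)
b=h[170:300,180:360]
m=((b[...,0]>20)&(b[...,0]<34)&(b[...,1]>150)&(b[...,2]>60))
for y in range(0,130,3): print(170+y,''.join('#' if m[y,x] else ('w' if b[y,x,1]<60 and b[y,x,2]>120 else '.') for x in range(0,180,2)))
E
```

```text
[[325.1 230. ]
 [293.1 229.6]
 [297.9 250.6]]
170 ..........................................................................................
173 ..........................................................................................
176 ..........................................................................................
179 ..........................................................................................
182 ..........................................................................................
185 ..........................................................................................
188 ..........................................................................................
191 ..........................................................................................
194 ..........................................................................................
197 ..........................................................................................
200 ..........................................................................................
203 .....
[... 2425 characters left out ...]
...................................
281 ..........................................................................................
284 ..........................................................................................
287 ..........................................................................................
290 ..........................................................................................
293 ..........................................................................................
296 ..........................................................................................
299 ..........................................................................................
```

```bash
python3 -c "
from bench import r
print(r.hand_in())"
```

```text
the job is handed in; nothing more can be done
None
```

The job is handed in at about 25 s of the 51 s, though the verdict was not returned: the wedge came out in twelve small tugs until the pull force fell away (I took that as the front being down), it now lies in the tray, and the bolt is across at its end stop with its rod at the staple.

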